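# Seat the milk meter cap on its push-push catch

## Task

Take the grey milk meter cap out of the drying rack by its grip and put its stem into the meter's socket at the outlet pipe end, so that it ends standing free in the locked-down position and not popped up. The hidden spring seat in the socket is push-push, and nobody knows whether it was left up or already locked down: feel where the stem stops, click it only if that is needed, and press gently, for hard pushing (over about 20 N) cracks the meter. Leave the other parts in the rack and on the table where they are.

Things in the scene. Friction and masses are not known exactly. Their poses are not given: they have to be found in the camera images.
- cap: The milk meter cap, grey polymer, about 100 g, round about its z axis. Origin: centre of its stem's tip; z points up to the grip. From the origin up: stem 20 mm diameter, 48 mm long (tip bevelled 3 mm); disc 60 mm diameter, 8 mm thick; round ribbed grip 32 mm diameter (34 mm over the ribs) from 56 to 90 mm. It starts hanging upright, its stem through one of the three rack holes.
- meter: The twin milk meter, fixed upright: steel foot, two grey round bodies, and on top a white block 84 mm (its x) by 160 mm (its y) whose flat top (the deck) lies 120 mm above the origin and has two like sockets, 40 mm either side of the middle along y. A steel outlet pipe sticks out at its +y end. Its height over the table differs each time. z up.
- socket (a point): Centre of the mouth of the socket to use, the one nearer the outlet pipe (meter +y), at deck level: a vertical bore of 22 mm diameter, 3 mm chamfer. In it sits a hidden push-push spring seat, up or locked down (see the next two points). A touch of 2 to 3 N hardly moves it; it pushes back with 3 N when up, 4.5 N when locked, 6 N at the click, enough to carry the cap.
- rack: Drying rack of steel, fixed, 80 mm (its x) by 280 mm (its y), flat top 60 mm above its origin, which lies on the table under the middle. Three 27 mm holes in a row along its y at -90, 0 and 90 mm.
- claw_top: Bystander: chrome claw top with four slanted nipples, 64 mm diameter, hanging by its spigot in another rack hole; origin at the spigot's lower end, 40 mm below the rack's top.
- plug: Bystander: low black rubber plug, 40 mm diameter, 12 mm above the rack top, in the remaining rack hole; origin at its stem's lower end, 40 mm below the rack's top.
- gasket: Bystander: small rubber gasket ring, 52 mm outside diameter, 8 mm thick, flat on the table; origin under its centre.
- sample_cup: Bystander: white sample cup, 68 mm diameter, 80 mm tall, standing on the table; origin under its centre.
- seat_up (a point): Point fixed in the meter, 24 mm below the socket mouth: where a stem tip meets the seat if it is up (cap disc then 24 mm above the deck). To change the state push the stem tip to 41 mm or more below the mouth and let it come back: up becomes locked down, locked down becomes up. Pushed less than 38 mm it returns to the state it had.
- seat_low (a point): Point fixed in the meter, 34 mm below the socket mouth: where a stem tip meets and rests on the seat if it is locked down (cap disc then 14 mm above the deck). The catch's travel ends at 41 mm; deeper only the seat's rubber pad gives, about 4 N per mm. A slow push (about 10 mm/s) that reaches 9 to 10 N always clicks it, at about 42 mm; 20 N is reached at about 44.5 mm.
- gasket_large: Bystander: large rubber gasket ring, 72 mm outside diameter, 8 mm thick, flat on the table beyond; origin under its centre.
- dip_bottle: Bystander: white bottle, 64 mm diameter, about 170 mm tall, standing to the right of the meter; origin under its centre.
- spanner: Bystander: steel spanner lying flat on the table, near right; origin under its middle.
- brush: Bystander: brush lying flat on the table beyond the rack; origin under its middle.
Things that resemble listed ones, but are neither listed nor needed, are in the scene too. Leave any purple look-alike of the cap alone.

How it is judged (in metres and radians):
At the end, for the whole second after the job is handed in: The cap stands still and released in the socket at the outlet pipe end, upright within 0.12 rad and centred within 5 mm, with its stem tip 31.5 to 36.5 mm below the mouth, that is, resting on the locked-down seat (34 mm), not on the seat popped up (24 mm) (horizontal distance between cap and socket below 0.005 m and z of cap in the frame of socket between -0.0365 and -0.0315 m and angle between cap's own z axis and vertical below 0.12 rad and linear speed of cap below 0.01 m/s); the robot touches nothing.
It fails at once if the seat is pushed with more than about 22 N (its rubber pad crushed: stem tip more than 45.2 mm below the mouth) (horizontal distance between cap and socket below 0.01 m and z of cap in the frame of socket below -0.0452 m).
It fails at once if the cap is pushed against the meter's block with more than 22 N (contact force between cap and meter above 22 N).
It fails at once if the robot itself pushes on the meter with more than 22 N (contact force between the arm and meter above 22 N).
It fails at once if a bystander in the rack or on the table is moved by more than 30 mm (distance of any of claw_top, plug, gasket, sample_cup, gasket_large, dip_bottle, spanner, brush from where it was at the start of the episode above 0.03 m).
It also fails if it takes over 45 s, if anything falls off the work surface, if the arm or the gripper's body presses on something with over 40 N, if the wrist force passes 120 N, or if a joint passes its speed limit or range.

## Robot

A 6-joint arm with a two-finger parallel gripper is mounted at the origin on the work surface. World frame = base frame: x ahead of the robot, y to its left, z up, the work surface at z = 0. Lengths are in m, angles in degrees, forces in N, time in s.
With the tool pointing down it reaches from about 0.3 to 0.75 m from the base axis. Payload 8.5 kg.
Tool frame: the origin (TCP) lies between the finger pads; the fingertips stand 17 mm ahead of it and the grasp point (between the pads) lies 2 mm behind it; z points along the fingers, y is the direction in which the jaws open and shut (so a half turn about z gives the same grasp; the last joint's range is limited). The gripper opens to 85 mm and grips with 20 to 120 N. Pads are 22 mm wide; open, the fingers measure 114 mm over their backs; the gripper's body (76 mm by 85 mm) begins 54 mm behind the grasp point. The pads swing forward as they close: fully open they stand 13 mm farther back than shut.
Start: joints at [-80.518, 21.807, 74.336, -0, 83.858, -12.336], TCP at [0.204, -0.511, 0.248] pointing down, gripper open.
Joint ranges: [-178.18, 178.18], [-50.72, 133.34], [12.68, 142.11], [-81.47, 261.47], [9.98, 163.14], [-165.26, 165.26]. Speed limits (degrees/s): [136.94, 136.94, 180, 180, 180, 180].

## Interface

Orientations are given as a 3x3 rotation matrix whose columns are the frame's x, y, z axes.
In Python, from rig import readout, eyes, env gives the robot as it stands.
- The arm moves only by the tool arm_command, never from a script. Its argument "rows" is text: rows parted by semicolons, each of 7 numbers parted by spaces: the closure, from 0 (fully open) to 1 (shut), then the shift along the tool's x, y, z in mm, then the turn, a rotation vector about the tool's x, y, z in degrees. In form: grip dx dy dz rx ry rz; .... A call has 1 to 5 rows; each row shifts and turns the commanded pose from where the row before left it, along the tool's axes as they then stand; what a row does not reach is not made up. A row lasts 1/12 s, in which the tool goes at most 41.7 mm and 7.16 degrees, less where a joint would pass 70% of its speed; a pose out of reach is approached as far as the arm can. A call with a gripper value outside its range is refused whole. The fingers move at their own pace and stop on an object; "squeeze" is the grip in N (left out, the last holds). Time passes only in rows, so rows that do not move let the fingers close. It gives the time, the measured TCP pose, the force and the opening at its end, in the units of the state.
- readout.observe(): the state, without advancing time (a new reading comes with each control period).
- eyes.get_image(name): name is "scene" or "top"; returns the picture (384x512x3 uint8, red, green, blue); there is no depth.
- eyes.camera_model(name): a dict with "mtx" (3x3 intrinsics, pixels), "k1" (the pictures are not rectified: a ray, as slopes to the right and down, at radius r is drawn at 1 + k1 r^2 times it, then the intrinsics apply), "view" (4x4, takes a point from world to camera coordinates). Camera axes: x right, y up, looking along -z (the intrinsics and any distortion apply to the point x, -y, -z); pixel columns grow to the right and rows downward; lengths in m; the calibration is good to about 2 mm. A picture is of the moment at which its call begins. camera_model takes no time and is no camera call.
- env.close_job(): hands the job in, once; it reports no verdict.
The state is a dict: "time_s": time; "q": joint angles; "qvel": joint speeds; "joint_efforts": joint torques, N m; "position": TCP position; "tool_rot": TCP orientation; "ft_force": force on the tool from outside, world axes, zero at the start; "wrist_torque": the same for the moment, N m; "grip_width": finger opening in m.
Only numpy, scipy, OpenCV 4.12 (cv2) and the standard library are available. Lean on these libraries where they do the work, as an engineer would, in place of code of your own. Each camera call takes 0.05 s, during which the arm holds its last target. There are 200 camera calls.

## Working session

There is one attempt and no reset: what is moved stays moved. The work goes in short steps, Python scripts to look and compute and a tool call to move; the robot and the scene stay as the last step left them, time stands still between calls to the robot, and variables do not carry over. Pictures are saved under pics/ and viewed, about 8 in all and at most 12, crops included, and the job is handed in when it is done.

Besides the shell and the picture viewer there is one more tool, called after "Emit:" as name(argument=value, ...) on one line, values as JSON. arm_command: Moves the arm, as the interface text tells. Its arguments: {"type":"object","properties":{"rows":{"type":"string"},"squeeze":{"type":"number"}},"required":["rows"]}

```bash
mkdir -p pics; ls
cat > h.py <<'E'
import numpy as np, cv2
from rig import readout, eyes, env
def ray(name,u,v):
    m=eyes.camera_model(name); K=np.array(m["mtx"]);V=np.array(m["view"]);k=m["k1"]
    d=cv2.undistortPoints(np.array([[[u,v]]],float),K,np.array([k,0,0,0,0.]))[0,0]
    R=V[:3,:3]; c=-R.T@V[:3,3]
    return c,R.T@np.array([d[0],-d[1],-1])
def onz(name,u,v,z):
    c,d=ray(name,u,v); return c+d*(z-c[2])/d[2]
def proj(name,p):
    m=eyes.camera_model(name); K=np.array(m["mtx"]);V=np.array(m["view"])
    q=V[:3,:3]@np.array(p)+V[:3,3]; s=np.array([q[0],-q[1]])/-q[2]
    s=s*(1+m["k1"]*(s@s)); return K[0,0]*s[0]+K[0,2],K[1,1]*s[1]+K[1,2]
def two(a,b):
    c1,d1=ray("scene",*a);c2,d2=ray("top",*b)
    A=np.c_[d1,-d2];t=np.linalg.lstsq(A,c2-c1,rcond=None)[0]
    p,q=c1+t[0]*d1,c2+t[1]*d2
    return (p+q)/2,np.linalg.norm(p-q)
E
python3 - <<'E'
from h import *
for n in("scene","top"):
    i=eyes.get_image(n); cv2.imwrite(f"pics/{n}0.png",i[...,::-1]); 
    m=eyes.camera_model(n);V=np.array(m["view"]);print(n,m["mtx"],m["k1"],-V[:3,:3].T@V[:3,3])
s=cv2.imread("pics/scene0.png");t=cv2.imread("pics/top0.png")
print(readout.observe())
E
```

```text
pics
scene [[365.56720147   0.         250.64800455]
 [  0.         365.56720147 190.55299343]
 [  0.           0.           1.        ]] -0.12019044120336014 [ 1.16514622 -0.34030966  0.83045112]
top [[418.79299441   0.         262.11668132]
 [  0.         418.79299441 194.17828625]
 [  0.           0.           1.        ]] 0.0007487293175955091 [ 0.45192668 -0.07098377  1.14627032]
{'time_s': 0.1, 'q': array([-8.05176541e+01,  2.18370522e+01,  7.43795241e+01, -7.41889808e-04,
        8.38570920e+01, -1.23333443e+01]), 'qvel': array([ 0.0173668 , -0.06985054, -0.05872367,  0.00018809,  0.03342667,
       -0.04039889]), 'joint_efforts': array([ 4.16032097e-03, -4.49216366e+01, -2.31659836e+01, -1.46085699e-04,
        3.59459380e-03, -2.18051667e-06]), 'position': array([ 0.20436848, -0.5103635 ,  0.24777945]), 'tool_rot': array([[ 9.28383606e-01,  3.71623235e-01, -2.24517951e-04],
       [ 3.71623211e-01, -9.28382780e-01,  1.26606455e-03],
       [ 2.62060403e-04, -1.25882965e-03, -9.99999173e-01]]), 'ft_force': array([-0.15758032,  0.45380643, -0.13664401]), 'wrist_torque': array([-0.0203088 ,  0.04908779,  0.02286171]), 'grip_width': 0.08526100503431493}
```

View pics/scene0.png

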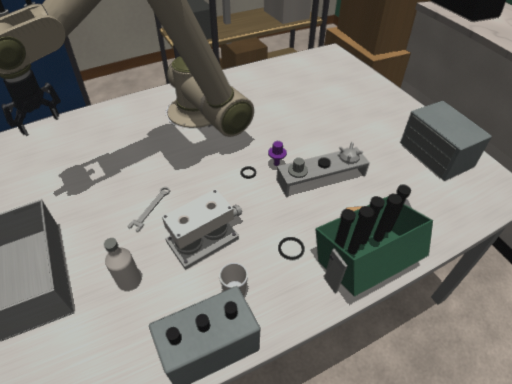

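View pics/top0.png

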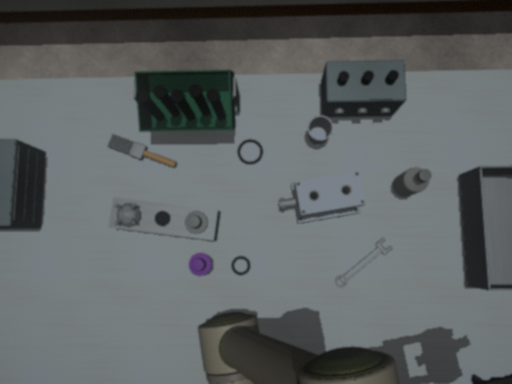

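The scene view has the grey cap at (298,166), with top view (197,221). Candidates that could be confused with it:
- Purple look-alike: scene (278,150), top (201,264).
- Chrome claw top: scene (349,152), top (128,214).
- Plug: scene (324,162), top (162,218).

The meter is at scene (200,218). Its pipe is at scene (237,210) and top (285,204), so the socket to use is near top (314,195). I choose the grey cap at (298,166) and check it in one crop.

Run:
```python
import cv2,numpy as np
s=cv2.imread("pics/scene0.png");t=cv2.imread("pics/top0.png")
def c(i,x,y,w,h):return cv2.resize(i[y:y+h,x:x+w],(400,300),interpolation=cv2.INTER_CUBIC)
a=np.hstack([c(s,270,130,100,75),c(t,150,190,100,75)]);b=np.hstack([c(s,155,180,100,75),c(t,270,160,100,75)])
cv2.imwrite("pics/crop0.png",cv2.convertScaleAbs(np.vstack([a,b]),alpha=1.3))
```

```text
(no output)
```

View pics/crop0.png

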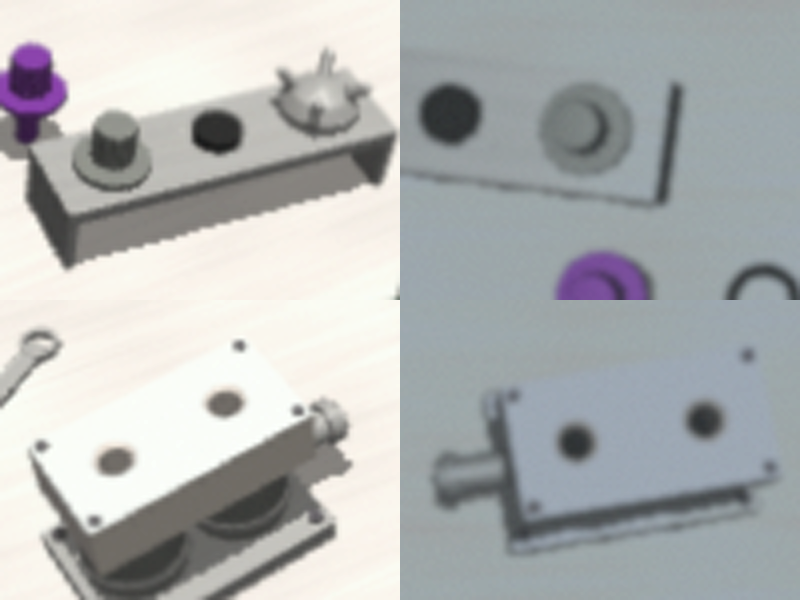

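The crop confirms the grey cap: disc and grip in the rack's end hole, with the plug and claw top in the other two. The pipe end socket is at scene (211,205.6) and top (314,195.3). The other socket is at scene (183.6,220) and top (346,190).

Run:
```python
from h import *
# refine sockets by contour of dark spots in 8x upsampled
def spot(img,u,v,r,thr):
    g=cv2.cvtColor(img,cv2.COLOR_BGR2GRAY)[v-r:v+r+1,u-r:u+r+1]
    g=cv2.resize(g,None,fx=8,fy=8,interpolation=cv2.INTER_CUBIC)
    m=(g<thr*np.percentile(g,90)).astype(np.uint8)
    cs,_=cv2.findContours(m,0,1); c=max(cs,key=cv2.contourArea); e=cv2.minAreaRect(c)
    M=cv2.moments(c);return (M["m10"]/M["m00"]+.5)/8-.5+u-r,(M["m01"]/M["m00"]+.5)/8-.5+v-r,np.array(e[1])/8
s=cv2.imread("pics/scene0.png");t=cv2.imread("pics/top0.png")
P=[]
for a,b in(((211,206),(314,195)),((184,220),(346,190))):
    x=spot(s,*a,6,.8);y=spot(t,*b,6,.8);print(x,y); p,e=two(x[:2],y[:2]);P.append(p);print(p,e)
P=np.array(P);print("sep",np.linalg.norm(P[0]-P[1]))
z=P[:,2].mean()
print([onz("top",*spot(t,*b,6,.8)[:2],z) for b in((314,195),(346,190))])
print("grip top",two((298.6,160.3),(194.0,221.8)), "disc",two((297.8,168.2),(196.2,222)))
for zz in(.102,.094,.068):print(zz,onz("scene",298.6,160.3,zz),onz("top",194.0,221.8,zz),onz("top",196.1,221.8,zz))
print("claw",onz("top",128,214,.09),"plug",onz("top",162.3,218.2,.072), onz("scene",324,162,.072))
print("pipe",onz("top",285,204,.1),"bottle",onz("top",421,177,.17),"purple",onz("top",201,264,.09))
```

```text
(210.82150347480766, 205.4856136758501, array([7.  , 9.75])) (313.5708878674561, 195.17558039887817, array([9.875, 9.625]))
[ 0.58095241 -0.16433073  0.12355529] 0.0001704301640991321
(183.35029770178852, 219.92159554258177, array([7.25 , 9.625])) (345.7111662813507, 189.62726810985006, array([9.625, 9.75 ]))
[ 0.5939682  -0.24300125  0.12364314] 0.0003526869736482372
sep 0.07974000665038086
[array([ 0.58091869, -0.16440723,  0.12359922]), array([ 0.59392326, -0.24317875,  0.12359922])]
grip top (array([0.51951252, 0.13461468, 0.10532023]), np.float64(0.0032164435620906924)) disc (array([0.52080991, 0.13469613, 0.07442752]), np.float64(0.0026221681270100707))
0.102 [0.51695703 0.1384271  0.102     ] [0.5190195  0.13378393 0.102     ] [0.51898324 0.12848801 0.102     ]
0.094 [0.50983848 0.14368469 0.094     ] [0.51953349 0.13535263 0.094     ] [0.51949695 0.13001613 0.094     ]
0.068 [0.4867032  0.16077184 0.068     ] [0.52120395 0.14045089 0.068     ] [0.52116651 0.13498253 0.068     ]
claw [0.540887   0.30611904 0.09      ] plug [0.53083221 0.22236581 0.072     ] [0.53150714 0.22411202 0.072     ]
pipe [ 0.5622238  -0.09469478  0.1       ] bottle [ 0.61560494 -0.41096802  0.17      ] purple [0.41407043 0.1168007  0.09      ]
```

Emit:
arm_command(rows="0 30 -27 0 0 0 0;0 30 -27 0 0 0 0;0 30 -27 0 0 0 0;0 30 -27 0 0 0 0;0 30 -27 0 0 0 0", squeeze=50)

```text
time_s: 0.52
position: [0.2938, -0.3276, 0.248]
tool_rot: [[0.929, 0.371, -0.0], [0.371, -0.929, 0.001], [0.0, -0.001, -1.0]]
ft_force: [0.7, 0.9, 0.1]
grip_width: 0.0854
```

Emit:
arm_command(rows="0 30 -27 0 0 0 0;0 30 -27 0 0 0 0;0 30 -27 0 0 0 0;0 30 -27 0 0 0 0;0 30 -27 0 0 0 0")

```text
time_s: 0.93
position: [0.3828, -0.1465, 0.2483]
tool_rot: [[0.929, 0.371, -0.0], [0.371, -0.929, 0.0], [-0.0, -0.0, -1.0]]
ft_force: [1.5, -1.0, -0.3]
grip_width: 0.0852
```

Emit:
arm_command(rows="0 30 -27 0 0 0 0;0 30 -27 0 0 0 0;0 30 -27 0 0 0 0;0 30 -27 0 0 0 0;0 30 -27 0 0 0 0")

```text
time_s: 1.35
position: [0.472, 0.0348, 0.2482]
tool_rot: [[0.928, 0.372, -0.0], [0.372, -0.928, 0.0], [-0.0, -0.0, -1.0]]
ft_force: [0.9, -0.8, 0.4]
grip_width: 0.0856
```

Emit:
arm_command(rows="0 28 -26 0 0 0 0;0 27 -26 0 0 0 0;0 27 -25 10 0 0 0;0 0 0 35 0 0 0;0 0 0 0 0 0 0")

```text
time_s: 1.77
position: [0.517, 0.136, 0.198]
tool_rot: [[0.927, 0.374, -0.01], [0.374, -0.927, -0.0], [-0.009, -0.003, -1.0]]
ft_force: [-0.9, -0.3, -2.1]
grip_width: 0.0855
```

Run:
```python
from h import *
o=readout.observe();p=o["position"];print(p,o["ft_force"]);R=o["tool_rot"]
print("to cap in tool axes mm",1000*R.T@(np.array([.5195,.1345,.090])-p))
```

```text
[0.51700758 0.13601362 0.19796426] [-0.9295037  -0.27411655 -2.08618843]
to cap in tool axes mm [  2.76730224   2.70151523 107.93436872]
```

Emit:
arm_command(rows="0 2 2 25 0 0 0;0 0 0 25 0 0 0;0 0 0 25 0 0 0;0 0 0 20 0 0 0;0 0 0 0 0 0 0")

```text
time_s: 2.18
position: [0.52, 0.1325, 0.1059]
tool_rot: [[0.929, 0.37, -0.007], [0.37, -0.929, -0.0], [-0.007, -0.002, -1.0]]
ft_force: [-0.7, 0.4, -0.4]
grip_width: 0.0853
```

Run:
```python
from h import *
o=readout.observe();p=o["position"];print(p,o["ft_force"]);R=o["tool_rot"];print(R)
print("to cap in tool axes mm",1000*R.T@(np.array([.5195,.1345,.090])-p))
s=eyes.get_image("scene")[...,::-1];t=eyes.get_image("top")[...,::-1]
def c(i,x,y,w,h):return cv2.resize(i[y:y+h,x:x+w],(400,300),interpolation=cv2.INTER_CUBIC)
cv2.imwrite("pics/g1.png",np.hstack([c(s,250,100,100,75),c(t,145,180,100,75)]))
```

```text
[0.52002684 0.13246179 0.10588481] [-0.66811897  0.39860993 -0.38233652]
[[ 9.28835331e-01  3.70427259e-01 -6.96953079e-03]
 [ 3.70433886e-01 -9.28858765e-01 -3.62322665e-04]
 [-6.60792396e-03 -2.24521229e-03 -9.99975647e-01]]
to cap in tool axes mm [ 0.37063567 -2.05269773 15.88735883]
```

View pics/g1.png

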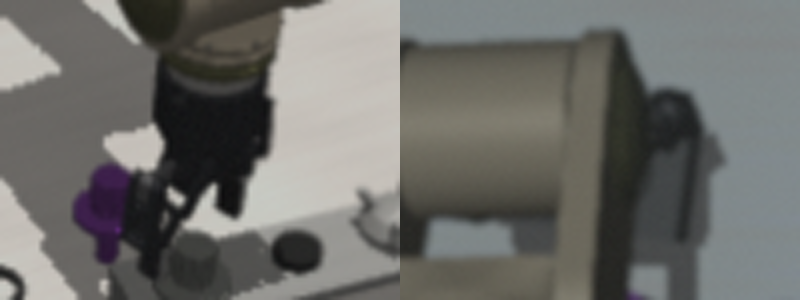

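The crop shows the open fingers at (150,270) and (232,210) straddling the grip at (195,250), clear of the plug and the purple part. I descend and close.

Emit:
arm_command(rows="0 0 -2 16 0 0 0;0 0 0 0 0 0 0;0.3 0 0 0 0 0 0;0.6 0 0 0 0 0 0;1 0 0 0 0 0 0", squeeze=50)

```text
time_s: 2.7
position: [0.5215, 0.1353, 0.0936]
tool_rot: [[0.928, 0.372, 0.002], [0.372, -0.928, 0.0], [0.002, 0.001, -1.0]]
ft_force: [0.1, 0.1, -0.0]
grip_width: 0.0516
```

Emit:
arm_command(rows="1 0 0 0 0 0 0;1 0 0 0 0 0 0;1 0 0 0 0 0 0;1 0 0 0 0 0 0;1 0 0 0 0 0 0")

```text
time_s: 3.12
position: [0.5213, 0.1354, 0.0933]
tool_rot: [[0.928, 0.372, 0.001], [0.372, -0.928, 0.0], [0.001, 0.0, -1.0]]
ft_force: [-0.6, -0.0, 5.7]
grip_width: 0.0309
```

Emit:
arm_command(rows="1 0 0 0 0 0 0;1 0 0 0 0 0 0;1 0 0 -8 0 0 0;1 0 0 -8 0 0 0;1 0 0 0 0 0 0")

```text
time_s: 3.53
position: [0.5218, 0.1354, 0.1102]
tool_rot: [[0.928, 0.372, 0.003], [0.372, -0.928, 0.0], [0.003, 0.001, -1.0]]
ft_force: [0.4, 1.1, -0.8]
grip_width: 0.0304
```

Run:
```python
from h import *
o=readout.observe();print(o["position"],o["ft_force"],o["wrist_torque"],o["grip_width"])
s=eyes.get_image("scene")[...,::-1]
cv2.imwrite("pics/g2.png",cv2.resize(s[110:210,240:370],(780,600),interpolation=cv2.INTER_CUBIC))
```

```text
[0.521777   0.13541118 0.11020362] [ 0.36361841  1.06538676 -0.76991529] [-0.01009809 -0.06453935 -0.00638653] 0.030399034236620864
```

View pics/g2.png

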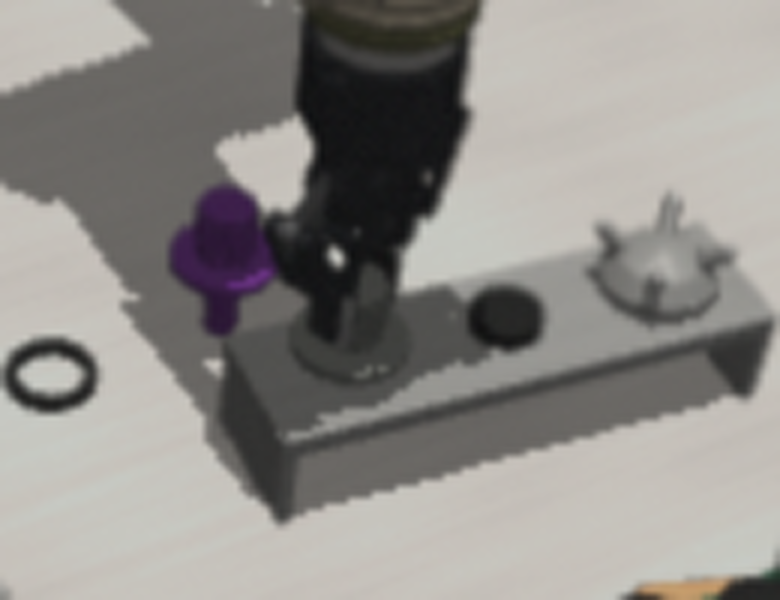

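The crop shows the pads around the grip, but the disc at (350,345) may only just be lifted. I lift further and look again.

Emit:
arm_command(rows="1 0 0 -15 0 0 0;1 0 0 -20 0 0 0;1 0 0 -25 0 0 0;1 0 0 -20 0 0 0;1 0 0 0 0 0 0")

```text
time_s: 4.0
position: [0.5224, 0.1355, 0.192]
tool_rot: [[0.928, 0.372, 0.007], [0.372, -0.928, 0.0], [0.006, 0.002, -1.0]]
ft_force: [0.6, -0.4, -0.7]
grip_width: 0.0303
```

Run:
```python
from h import *
o=readout.observe();print(o["position"],o["ft_force"],o["wrist_torque"],o["grip_width"])
s=eyes.get_image("scene")[...,::-1]
cv2.imwrite("pics/g3.png",cv2.resize(s[90:190,240:370],(780,600),interpolation=cv2.INTER_CUBIC))
```

```text
[0.5223708  0.13546886 0.19201071] [ 0.62144937 -0.42587228 -0.67728703] [ 0.0114614  -0.03373233 -0.04565453] 0.03028649929811348
```

View pics/g3.png

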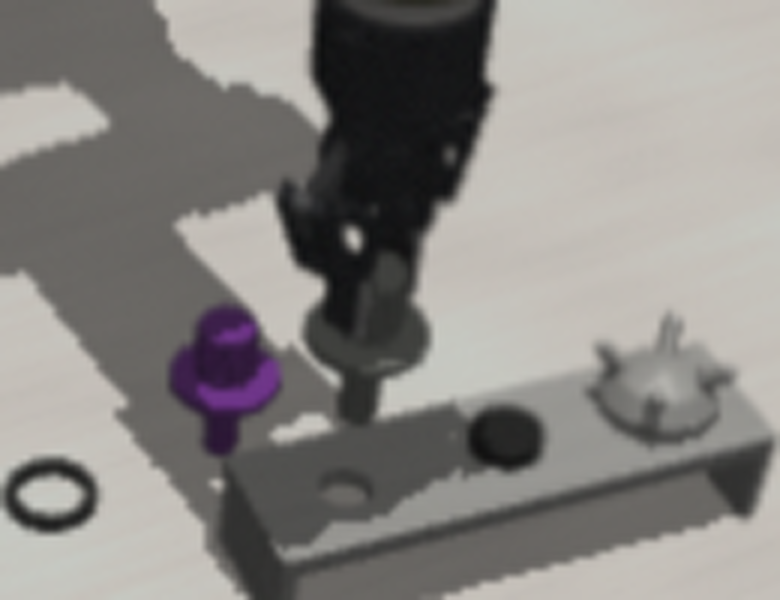

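Lifted clear: disc at (367,340), stem tip at (358,418), hole empty at (345,490). Now I check the tilt and offset relative to the tool.

Run:
```python
from h import *
p=readout.observe()["position"];tz=p[2]-.0813
for n,uv,z in(("tip",(299.6,159.6),tz),("disc top ctr",(301.1,146.2),tz+.056)):
    print(n,onz("scene",*uv,z), "expected px",proj("scene",(p[0],p[1],z)))
print([proj("scene",(p[0],p[1],tz+h)) for h in(0,.048,.056,.09)])
```

```text
tip [0.52144053 0.13839724 0.10847301] expected px (np.float64(298.7670388950364), np.float64(159.93830296282778))
disc top ctr [0.52579334 0.13449418 0.16447301] expected px (np.float64(300.59346614710154), np.float64(145.2349923455764))
[(np.float64(298.7670388950364), np.float64(159.93830296282778)), (np.float64(300.32515066008153), np.float64(147.40410976322664)), (np.float64(300.59346614710154), np.float64(145.2349923455764)), (np.float64(301.76242517564634), np.float64(135.74742134018638))]
```

The cap is upright and on the tool axis within about 2–3 mm. I lift to TCP z 0.25, then move across.

Emit:
arm_command(rows="1 0 0 -20 0 0 0;1 0 0 -25 0 0 0;1 -3 15 -15 0 0 0;1 -5 27 0 0 0 0;1 -6 32 0 0 0 0")

```text
time_s: 4.47
position: [0.5353, 0.0616, 0.2478]
tool_rot: [[0.927, 0.374, -0.0], [0.374, -0.927, 0.0], [-0.0, -0.0, -1.0]]
ft_force: [0.9, -0.4, -1.6]
grip_width: 0.0308
```

Emit:
arm_command(rows="1 -6 33 0 0 0 0;1 -6 33 0 0 0 0;1 -6 33 0 0 0 0;1 -6 33 0 0 0 0;1 -6 33 0 0 0 0")

```text
time_s: 4.88
position: [0.5687, -0.1044, 0.2465]
tool_rot: [[0.928, 0.372, -0.003], [0.372, -0.928, 0.001], [-0.002, -0.002, -1.0]]
ft_force: [0.5, 1.3, -1.5]
grip_width: 0.0307
```

Emit:
arm_command(rows="1 -5 25 0 0 0 0;1 -4 20 0 0 0 0;1 -3 12 0 0 0 0;1 0 0 0 0 0 0;1 0 0 0 0 0 0")

```text
time_s: 5.3
position: [0.5787, -0.1599, 0.2472]
tool_rot: [[0.929, 0.371, -0.002], [0.371, -0.929, 0.001], [-0.001, -0.002, -1.0]]
ft_force: [-0.3, 0.7, -1.7]
grip_width: 0.0305
```

Run:
```python
from h import *
s=eyes.get_image("scene")[...,::-1]; t=eyes.get_image("top")[...,::-1]
o=readout.observe();p=o["position"];R=o["tool_rot"];print(p,R,o["ft_force"],o["grip_width"])
print("to socket, tip at mouth",1000*R.T@(np.array([.581,-.1643,.2049])-p))
tz=p[2]-.0813;print([proj("scene",(p[0],p[1],tz+h)) for h in(0,.048,.056,.09)])
cv2.imwrite("pics/g4.png",cv2.resize(s[150:250,160:290],(780,600),interpolation=cv2.INTER_CUBIC))
```

```text
[ 0.57885243 -0.1590028   0.24799117] [[ 9.27952646e-01  3.72697438e-01 -7.11575430e-04]
 [ 3.72697901e-01 -9.27952471e-01  6.96538518e-04]
 [-4.00710058e-04 -9.11557431e-04 -9.99999504e-01]] [-0.18017827  0.37244213 -0.36630937] 0.030532981342516734
to socket, tip at mouth [3.58489416e-02 5.75522582e+00 4.30859291e+01]
[(np.float64(211.0158123786571), np.float64(192.8098642458627)), (np.float64(209.35798556486023), np.float64(179.13657071101463)), (np.float64(209.06996879037945), np.float64(176.74950465204384)), (np.float64(207.80640629579065), np.float64(166.23586615178536))]
```

View pics/g4.png

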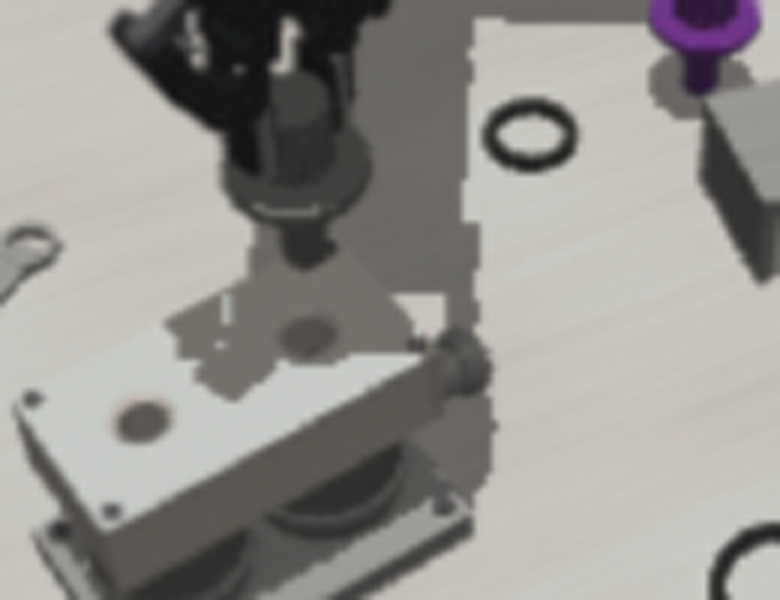

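Stem tip at about (306,255) in the crop, full-frame (211,192.5), agrees with the predicted (211.0,192.8). I correct by 5.7 mm and go down to just above the mouth.

Emit:
arm_command(rows="1 0 4 10 0 0 0;1 0 2 14 0 0 0;1 0 0 10 0 0 0;1 0 0 4 0 0 0;1 0 0 0 0 0 0")

```text
time_s: 5.82
position: [0.5809, -0.1652, 0.209]
tool_rot: [[0.928, 0.372, -0.002], [0.372, -0.928, 0.001], [-0.002, -0.002, -1.0]]
ft_force: [0.5, -0.1, -0.1]
grip_width: 0.0305
```

```bash
cat > st.py <<'E'
from h import *
o=readout.observe();p=o["position"];R=o["tool_rot"];print(o["time_s"],p,o["ft_force"],o["wrist_torque"],o["grip_width"])
print("to socket, tip at mouth",1000*R.T@(np.array([.581,-.1643,.2049])-p))
E
python3 st.py
```

```text
5.8167 [ 0.58087479 -0.16520868  0.20899538] [ 0.50621261 -0.07802004 -0.11488309] [-0.0476988  -0.00902669 -0.0356408 ] 0.030473511532812404
to socket, tip at mouth [ 0.4610687  -0.78889972  4.09616794]
```

Emit:
arm_command(rows="1 0 0 2 0 0 0;1 0 0 2 0 0 0;1 0 0 1 0 0 0;1 0 0 1 0 0 0;1 0 0 0 0 0 0")

```text
time_s: 6.23
position: [0.5813, -0.1658, 0.2044]
tool_rot: [[0.928, 0.372, 0.0], [0.372, -0.928, -0.0], [0.0, 0.0, -1.0]]
ft_force: [-0.8, -0.3, -1.7]
grip_width: 0.0309
```

Emit:
arm_command(rows="1 0 0 2 0 0 0;1 0 0 1 0 0 0;1 0 0 1 0 0 0;1 0 0 1 0 0 0;1 0 0 0 0 0 0")

```text
time_s: 6.65
position: [0.581, -0.1655, 0.199]
tool_rot: [[0.928, 0.372, -0.001], [0.372, -0.928, 0.001], [-0.0, -0.001, -1.0]]
ft_force: [-0.3, 2.3, 0.1]
grip_width: 0.0305
```

Emit:
arm_command(rows="1 0 -1 1 0 0 0;1 0 0 2 0 0 0;1 0 0 2 0 0 0;1 0 0 2 0 0 0;1 0 0 0 0 0 0")

```text
time_s: 7.07
position: [0.5808, -0.165, 0.1917]
tool_rot: [[0.928, 0.371, -0.001], [0.371, -0.928, 0.0], [-0.001, -0.0, -1.0]]
ft_force: [0.7, 0.6, -1.5]
grip_width: 0.0301
```

Emit:
arm_command(rows="1 0 0 1 0 0 0;1 0 0 1 0 0 0;1 0 0 1 0 0 0;1 0 0 1 0 0 0;1 0 0 0 0 0 0")

```text
time_s: 7.48
position: [0.5808, -0.1649, 0.1881]
tool_rot: [[0.928, 0.372, -0.0], [0.372, -0.928, 0.0], [-0.0, -0.0, -1.0]]
ft_force: [0.1, -0.1, -2.6]
grip_width: 0.031
```

```bash
cat > ft.py <<'E'
from h import *
F=[];Z=[]
for i in range(8):
    eyes.get_image("top");o=readout.observe();F.append(o["ft_force"]);Z.append(o["position"])
print(o["time_s"],"F",np.mean(F,0).round(2),"sd",np.std(F,0).round(2),"pos",np.mean(Z,0).round(4),"tip depth mm",round(1000*(.2049-np.mean(Z,0)[2]),1),o["grip_width"])
E
python3 ft.py
```

```text
7.8833 F [-0.06 -0.18 -1.35] sd [0.75 0.7  0.27] pos [ 0.5809 -0.1649  0.1884] tip depth mm 16.5 0.030453606452393176
```

Emit:
arm_command(rows="1 0 0 2 0 0 0;1 0 0 1 0 0 0;1 0 0 1 0 0 0;1 0 0 1 0 0 0;1 0 0 0 0 0 0")

```text
time_s: 8.3
position: [0.5808, -0.1649, 0.183]
tool_rot: [[0.928, 0.372, -0.0], [0.372, -0.928, 0.0], [-0.0, -0.0, -1.0]]
ft_force: [0.3, 0.9, -1.9]
grip_width: 0.0309
```

Emit:
arm_command(rows="1 0 0 1 0 0 0;1 0 0 1 0 0 0;1 0 0 1 0 0 0;1 0 0 1 0 0 0;1 0 0 1 0 0 0")

```text
time_s: 8.72
position: [0.581, -0.1649, 0.1785]
tool_rot: [[0.928, 0.372, 0.0], [0.372, -0.928, -0.0], [0.0, 0.0, -1.0]]
ft_force: [-1.1, 0.5, 3.3]
grip_width: 0.0305
```

```bash
python3 ft.py
```

```text
9.1167 F [-0.5   0.39  1.77] sd [0.47 0.52 0.29] pos [ 0.5809 -0.1649  0.1785] tip depth mm 26.4 0.030251608845621884
```

At 26 mm depth about 3.1 N of push-back appeared (−1.35 to +1.77 N), which points to the seat being up. I confirm a few mm deeper.

Emit:
arm_command(rows="1 0 0 1 0 0 0;1 0 0 1 0 0 0;1 0 0 1 0 0 0;1 0 0 1 0 0 0;1 0 0 1 0 0 0")

```text
time_s: 9.53
position: [0.5809, -0.1649, 0.1733]
tool_rot: [[0.928, 0.372, 0.0], [0.372, -0.928, -0.0], [0.0, 0.0, -1.0]]
ft_force: [-0.1, 0.9, 3.7]
grip_width: 0.0307
```

```bash
python3 ft.py
```

```text
9.9333 F [-0.15  0.4   2.69] sd [0.43 0.46 0.65] pos [ 0.5809 -0.1649  0.1732] tip depth mm 31.7 0.0301927662886158
```

4 N at 31.7 mm is a rising spring force above the locked stop, so the seat is up and needs one click.

Emit:
arm_command(rows="1 0 0 1 0 0 0;1 0 0 1 0 0 0;1 0 0 1 0 0 0;1 0 0 1 0 0 0;1 0 0 1 0 0 0")

```text
time_s: 10.35
position: [0.5809, -0.1649, 0.1683]
tool_rot: [[0.928, 0.372, 0.0], [0.372, -0.928, -0.0], [0.0, 0.0, -1.0]]
ft_force: [0.7, 0.9, 4.6]
grip_width: 0.0303
```

Emit:
arm_command(rows="1 0 0 0.8 0 0 0;1 0 0 0.8 0 0 0;1 0 0 0.8 0 0 0;1 0 0 0.8 0 0 0")

```text
time_s: 10.68
position: [0.581, -0.1649, 0.1652]
tool_rot: [[0.928, 0.372, 0.0], [0.372, -0.928, -0.0], [0.0, 0.0, -1.0]]
ft_force: [-0.9, 0.6, 5.5]
grip_width: 0.0304
```

```bash
python3 ft.py
```

```text
11.0833 F [-0.24  0.42  4.05] sd [0.57 0.5  0.42] pos [ 0.5809 -0.1649  0.1651] tip depth mm 39.8 0.030518740851159354
```

Emit:
arm_command(rows="1 0 0 0.8 0 0 0;1 0 0 0.7 0 0 0")

```text
time_s: 11.25
position: [0.581, -0.1649, 0.1638]
tool_rot: [[0.928, 0.372, 0.0], [0.372, -0.928, -0.0], [0.0, 0.0, -1.0]]
ft_force: [-1.3, 1.5, 6.0]
grip_width: 0.0302
```

Emit:
arm_command(rows="1 0 0 0.5 0 0 0;1 0 0 0 0 0 0")

```text
time_s: 11.42
position: [0.5809, -0.1649, 0.1631]
tool_rot: [[0.928, 0.372, 0.0], [0.372, -0.928, -0.0], [0.0, 0.0, -1.0]]
ft_force: [-0.0, 0.6, 3.7]
grip_width: 0.0306
```

```bash
python3 ft.py
```

```text
11.8167 F [-0.49  0.43  4.12] sd [0.45 0.36 0.5 ] pos [ 0.5809 -0.1649  0.1631] tip depth mm 41.8 0.03059264263122722
```

Emit:
arm_command(rows="1 0 0 0.8 0 0 0;1 0 0 0 0 0 0")

```text
time_s: 11.98
position: [0.5809, -0.1649, 0.1624]
tool_rot: [[0.928, 0.372, 0.0], [0.372, -0.928, -0.0], [0.0, 0.0, -1.0]]
ft_force: [-0.9, 0.6, 5.9]
grip_width: 0.0308
```

```bash
python3 ft.py
```

```text
12.3833 F [-0.28  0.65  5.54] sd [0.48 0.53 0.56] pos [ 0.5809 -0.1649  0.1625] tip depth mm 42.4 0.03045934933225911
```

Net 6.9 N, so the force is starting to rise on the pad.

Emit:
arm_command(rows="1 0 0 0.7 0 0 0;1 0 0 0 0 0 0")

```text
time_s: 12.55
position: [0.581, -0.1649, 0.162]
tool_rot: [[0.928, 0.372, 0.001], [0.372, -0.928, -0.0], [0.0, 0.0, -1.0]]
ft_force: [-0.4, 0.3, 7.8]
grip_width: 0.0303
```

```bash
python3 ft.py
```

```text
12.95 F [-0.92  0.84  7.61] sd [0.59 0.27 0.43] pos [ 0.581  -0.1649  0.1621] tip depth mm 42.8 0.030432463666039553
```

Net 9.0 N. I nudge a little more, then rise slowly.

Emit:
arm_command(rows="1 0 0 0.3 0 0 0;1 0 0 0 0 0 0;1 0 0 0 0 0 0")

```text
time_s: 13.2
position: [0.581, -0.1649, 0.1619]
tool_rot: [[0.928, 0.372, 0.001], [0.372, -0.928, -0.0], [0.001, 0.0, -1.0]]
ft_force: [-1.5, 0.3, 8.4]
grip_width: 0.0303
```

Emit:
arm_command(rows="1 0 0 -1 0 0 0;1 0 0 -1 0 0 0;1 0 0 -1 0 0 0;1 0 0 -1 0 0 0;1 0 0 -1 0 0 0")

```text
time_s: 13.62
position: [0.5809, -0.1649, 0.1662]
tool_rot: [[0.928, 0.372, -0.0], [0.372, -0.928, 0.0], [-0.0, -0.0, -1.0]]
ft_force: [-0.1, 0.0, 3.0]
grip_width: 0.0304
```

```bash
python3 ft.py
```

```text
14.0167 F [-0.    0.26  3.92] sd [0.42 0.39 0.43] pos [ 0.5809 -0.1649  0.1664] tip depth mm 38.5 0.030566962983176026
```

Emit:
arm_command(rows="1 0 0 -1 0 0 0;1 0 0 -1 0 0 0;1 0 0 -1 0 0 0;1 0 0 -1 0 0 0;1 0 0 -1 0 0 0")

```text
time_s: 14.43
position: [0.5806, -0.1648, 0.1709]
tool_rot: [[0.928, 0.372, -0.001], [0.372, -0.928, 0.001], [-0.001, -0.001, -1.0]]
ft_force: [0.9, -0.1, -1.1]
grip_width: 0.0309
```

```bash
python3 ft.py
```

```text
14.8333 F [-0.33  0.   -1.28] sd [0.42 0.4  0.65] pos [ 0.5808 -0.1648  0.1711] tip depth mm 33.8 0.030281813549932028
```

At 33.8 mm (estimated) the force is back to the free value, −1.3 N. Before the click it was about 4 N there, so the seat is now locked down. I lower 0.8 mm and release.

Emit:
arm_command(rows="1 0 0 0.8 0 0 0;1 0 0 0 0 0 0;0.5 0 0 0 0 0 0;0.3 0 0 0 0 0 0;0.3 0 0 0 0 0 0")

```text
time_s: 15.25
position: [0.581, -0.1649, 0.1707]
tool_rot: [[0.928, 0.372, 0.0], [0.372, -0.928, -0.0], [0.0, 0.0, -1.0]]
ft_force: [-0.2, -0.2, 0.2]
grip_width: 0.0595
```

Emit:
arm_command(rows="0 0 0 0 0 0 0;0 0 0 0 0 0 0;0 0 0 0 0 0 0;0 0 0 0 0 0 0;0 0 0 0 0 0 0")

```text
time_s: 15.67
position: [0.5809, -0.1649, 0.1705]
tool_rot: [[0.928, 0.372, -0.0], [0.372, -0.928, -0.0], [-0.0, 0.0, -1.0]]
ft_force: [0.8, 0.6, 0.2]
grip_width: 0.0855
```

Emit:
arm_command(rows="0 0 0 -10 0 0 0;0 0 0 -20 0 0 0;0 0 0 -30 0 0 0;0 0 0 -35 0 0 0;0 -20 0 -20 0 0 0")

```text
time_s: 16.08
position: [0.5641, -0.1718, 0.2895]
tool_rot: [[0.928, 0.373, 0.005], [0.373, -0.928, -0.002], [0.004, 0.004, -1.0]]
ft_force: [0.0, -0.2, 0.9]
grip_width: 0.0855
```

Emit:
arm_command(rows="0 -40 0 0 0 0 0;0 -40 0 0 0 0 0;0 -40 0 0 0 0 0;0 -40 0 0 0 0 0;0 -20 0 0 0 0 0")

```text
time_s: 16.5
position: [0.3922, -0.2398, 0.2865]
tool_rot: [[0.929, 0.37, 0.0], [0.37, -0.929, -0.001], [-0.0, 0.001, -1.0]]
ft_force: [0.7, -0.6, 0.6]
grip_width: 0.0851
```

Run:
```python
from h import *
s=eyes.get_image("scene")[...,::-1];t=eyes.get_image("top")[...,::-1]
print(readout.observe()["position"])
def c(i,x,y,w,h):return cv2.resize(i[y:y+h,x:x+w],(400,400),interpolation=cv2.INTER_CUBIC)
cv2.imwrite("pics/f.png",np.hstack([c(s,160,155,90,90),c(t,270,150,90,90)]))
for d in(.034,.024):
    print(d,[np.round(proj(n,(.5809,-.1645,.1236-d+h)),1) for n in("scene","top") for h in(.056,.09)])
```

```text
[ 0.39306763 -0.24005473  0.28678537]
0.034 [array([210. , 199.8]), array([208.8, 190.5]), array([314.4, 194. ]), array([315.8, 192.1])]
0.024 [array([209.6, 197.1]), array([208.4, 187.7]), array([314.8, 193.5]), array([316.2, 191.6])]
```

View pics/f.png

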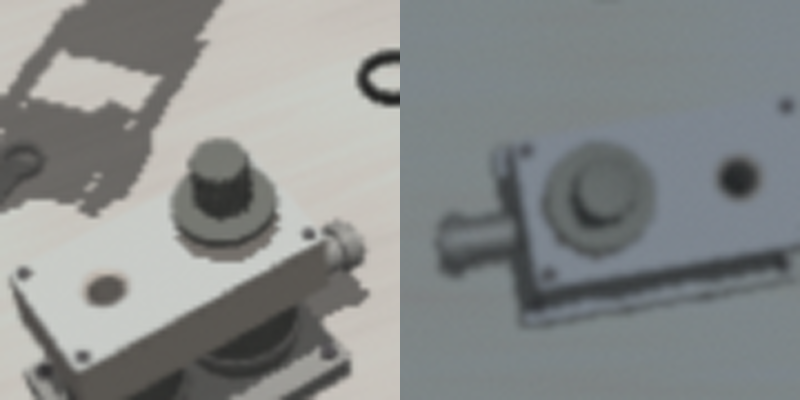

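The grip top is at full-frame (208.9,190.2), against a prediction of (208.8,190.5) for 34 mm and 187.7 rows for 24 mm. So the cap is seated low, upright and centred, with the gripper well away.

```bash
python3 -c "
from h import *
print(env.close_job())"
```

```text
the job is handed in; nothing more can be done
None
```

The grey cap is standing free in the socket at the outlet pipe end, on the locked-down seat, and I have handed the job in. It reports no verdict.

- **Seat state:** The stem met push-back of about 3 N by 26 mm depth, rising to 4 N at 32 mm, so the seat had been left up. I clicked it once with a slow push to about 9–10 N. Coming back up, the force was zero near 33–34 mm, where it had been about 4 N before the click.
- **Last picture:** The top of the grip was at scene row 190.2. The prediction was 190.5 for a stem tip 34 mm down and 187.7 for 24 mm, so the cap is low, and it looked upright and centred. The gripper was open and about 0.2 m away.
- **Disagreements:** My depth estimate read about 1 mm too deep compared with where the rubber pad was felt. The finger opening read about 30.5 mm on the 32 mm grip. Neither affected the result.
- **Not checked:** I did not measure the bystanders again at the end. The arm moved above them throughout, and no unexpected contact force showed.

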